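Hold the cash box's note clip open

TASK

The cash box on the counter mat is hooked shut: swing the hook latch on its front well over to the side, open the lid back past upright so that it stays open, then press down the thumb pad of the spring clip in the one note compartment that is empty, until the clip's jaw stands about 20 mm above where it rested, so that I can slip a bundle of notes under it. Finish while still holding the pad pressed like that; leave the other two clips shut and do not disturb the things standing around the box.

Things in the scene. Friction and masses are not known exactly. Their poses are not given: they have to be found in the camera images.
- cash_box: Grey steel cash box, fixed, 230 mm wide (y), 200 deep (x), on a 3 mm black mat. Origin: centre of its underside; x points from its front (latch, robot's side) to the rear (hinge), y to its left, z up. The body is 70 mm high with 3 mm walls, 86 with the lid shut. Inside: coin cups along the front, behind them three note trays side by side at y = -71.5, 0, +71.5 mm.
- latch (a joint): Steel hook latch mid-front, turning on a pin out of the front wall at (-103, 0, 36) mm in the box's frame. About 0 (up to 0.08) = upright, hooked over the lid's stud, the lid locked; grows as it swings to the box's left (+y), free of the stud from about 0.3, at 1.5 on its stop, lying sideways. Friction holds it where left (about 0.5 N at the knob). 0.9 or more is well over.
- latch_knob (a point): Middle of the latch's black knob, 13 mm thick, 18 long, standing out forwards (-x of the box) from the latch's upper end; this point is 20 mm ahead of the front wall, the knob from 11 to 29 mm ahead. At latch 0 it is 4 mm left of the pin and 61 above it (97 mm above the box's underside, 11 above the lid); it circles the pin, to the left and down. The stud reaches 13 mm ahead of the wall.
- lid (a joint): Angle of the lid, rad: 0 shut, 1.57 upright, 1.85 its stop, leaning back. Its hinge is stiff and holds the lid where it is left; at the handle it takes about 9 N to lift.
- lid_hinge (a point): Middle of the lid's hinge line, which runs along the box's y on the rear rim, 70 mm above the box's underside and 100 mm behind its centre.
- lid_handle (a point): Middle of the steel carrying handle on top of the lid: a round bar, 10 mm thick, straight for 80 mm along the box's y, its axis 30 mm above the lid's top (25 mm free below the bar), at the middle of the lid: with the lid shut, 100 mm in front of the hinge line and 46 mm above it.
- lid_front_edge (a point): Middle of the lid's front skirt (16 mm high, 2 mm thick, like the side skirts; the lid is an upside-down shallow tray), 200 mm from the hinge line and, when shut, 8 mm above it.
- note_tray_empty: The note tray with nothing in it: open, grey, 68 mm wide (y), 138 long (x), side walls 22 high, axes as the box's. Origin: centre of its underside, on the box's floor (3 mm above the box's underside, 27 behind its centre). It is the left, middle or right one; the other two hold paper bundles 6 and 10 mm thick. The lid hides all until open.
- clip_empty (a joint): Spring clip of the empty tray, a black rocker on an axle along y, 14 mm ahead of the tray's origin, 34 above its underside: 0 at rest, grows as the pad is pressed, 0.75 = stop. Jaw rise: 10 mm at 0.20, 20 mm at 0.38, 27 mm at 0.505. The pad needs about 3 N to start, 6 N at 20 mm of jaw rise, 9 N at the stop; it springs back when let go.
- thumb_pad_empty (a point): Pad to press, at the rear end of that rocker: black ribbed plate 26 mm (x) by 32 (y), 4 thick. The point: middle of its top face. At rest it lies 21 mm behind the tray's origin, 60 mm above the tray's underside, and it slopes, front edge lower (0.37 rad). At 20 mm of jaw rise it is level, 15 mm lower and 7 mm further to the rear, 41 mm ahead of the inside of the box's rear wall.
- jaw_empty (a point): Lowest point of that clip's jaw, a 48 mm wide round bar across the front of the tray. At rest it lies 2 mm above the tray's underside (on the tray's floor).
- clip_full_1 (a joint): The same clip in a compartment with notes: 0 at rest on the notes; leave shut.
- clip_full_2 (a joint): The same clip in the other compartment with notes: 0 at rest on the notes; leave shut.
- glass: Drinking glass, 62 mm across, 83 mm high, behind the box; origin under its centre. Leave alone.
- card_terminal: Black card terminal, 190 x 82 x 64 mm, at the left front of the counter; origin under its centre. Leave alone.
- rubber_stamp: Wooden-handled rubber stamp, 73 mm high, behind the box at the right; origin under its centre. Leave alone.

How it is judged (in metres and radians):
On the way, in this order (a step that is already met when the one before it is completed fails the run):
1. the latch is swung well over to the side while the lid is still shut (value of joint latch above 0.9 rad and value of joint lid below 0.1 rad), for 0.1 s.
2. the lid stands open past upright, at rest, with the clip still at rest (value of joint lid above 1.57 rad and velocity of joint lid between -0.05 and 0.05 rad/s and value of joint clip_empty below 0.1 rad), for 0.2 s.
At the end, for the whole second after the job is handed in: The fingers keep the empty compartment's thumb pad pressed (2.5 to 20 N on the pad), still, with the clip's jaw 13 to 27 mm above where it rested; the latch is swung at least 0.9 rad over, the lid open past upright (over 1.57 rad), and the other two clips are shut (under 0.1 rad) (z of jaw_empty in the frame of note_tray_empty between 0.015 and 0.029 m and velocity of joint clip_empty between -0.1 and 0.1 rad/s and contact force between the fingers and pad_hit_empty between 2.5 and 20 N and value of joint each of clip_full_1, clip_full_2 below 0.1 rad and value of joint lid above 1.57 rad and value of joint latch above 0.9 rad); the arm keeps its last pose, push and grip.
It fails at once if one of the other two clips is pressed open (value of joint any of clip_full_1, clip_full_2 above 0.2 rad).
It fails at once if a thing standing around the box is shoved by more than 30 mm or tipped (distance of any of glass, card_terminal, rubber_stamp from where it was at the start of the episode above 0.03 m or angle between any of glass, card_terminal, rubber_stamp's own z axis and vertical above 0.4 rad).
It also fails if it takes over 72 s, if anything falls off the work surface, if the arm or the gripper's body presses on something with over 40 N, if the wrist force passes 120 N, or if a joint passes its speed limit or range.

ROBOT

A 6-joint arm with a two-finger parallel gripper is mounted at the origin on a cart in front of the work surface, level with it; the furniture and walls round the work are solid. World frame = base frame: x ahead of the robot, y to its left, z up, the work surface at z = 0. Lengths are in mm, angles in rad, forces in N, time in s.
With the tool pointing down it reaches from about 425 to 950 mm from the base axis. Payload 14.7 kg.
Tool frame: the origin (TCP) lies midway between the tips of the shut fingers; the grasp point (between the pads) lies 19 mm behind it; z points along the fingers, y is the line along which they close (so a half turn about z gives the same grasp; the last joint's range is limited). The gripper opens to 85 mm and grips with 20 to 120 N. Pads are 22 mm wide; open, the fingers measure 114 mm over their backs; the gripper's body (76 mm by 85 mm) begins 54 mm behind the grasp point. The pads swing forward as they close: fully open they stand 13 mm farther back than shut.
Start: joints at [1.229, 0.48, 1.596, -0, 1.065, -0.047], TCP at [188.832, 621.96, 231.297] pointing down, gripper open.
Joint ranges: [-2.75, 2.75], [-0.82, 2.05], [0.23, 2.67], [-1.56, 4.7], [0.09, 2.69], [-2.92, 2.92]. Speed limits (rad/s): [1.89, 1.89, 2.39, 3.01, 3.01, 3.01].

INTERFACE

Orientations are given as a unit quaternion [x, y, z, w].
In Python, from bench import bot gives the robot as it stands. The module is installed in compiled form; this text tells all that it offers.
- The arm moves only by the tool move_arm, never from a script. Its argument "commands" is a list of rows, each a list of 2 entries, a list of its own where there are three numbers: the shift along the tool's x, y, z in cm, then the turn, a rotation vector about the tool's x, y, z in rad. A call has 1 to 5 rows; each row shifts and turns the commanded pose from where the row before left it, along the tool's axes as they then stand; what a row does not reach is not made up. A row lasts 1/10 s, in which the tool goes at most 50 mm and 8.59 degrees, less where a joint would pass 70% of its speed; a pose out of reach is approached as far as the arm can. A call with a gripper value outside its range is refused whole. "hand" is the opening, from 0 (shut) to 1 (fully open), set as the call begins (left out, the last holds). The fingers move at their own pace and stop on an object; "grip_force" is the grip in N (left out, the last holds). Time passes only in rows, so rows that do not move let the fingers close. It gives the time, the measured TCP pose, the force, the opening and the grip force at its end, in the units of the state.
- bot.get_obs(): the state, without advancing time (a new reading comes with each control period).
- bot.read_camera(name): name is "side" or "top" or "wrist"; returns a dict with "color" (400x640x3 uint8, red, green, blue), "depth" (400x640 float32, mm along the optical axis (not along the pixel's ray), 0 where there is no reading), "intrinsics" (3x3 intrinsics, pixels), "R" (3x3) and "t" (3): a world point X has camera coordinates R X + t. Camera axes: x right, y down, z forward; pixel columns grow to the right and rows downward; lengths in mm; the calibration is good to about 2 mm. A picture is of the moment at which its call begins.
- bot.sign_off(): hands the job in; it is judged then, once.
The state is a dict: "t": time; "joint_pos": joint angles; "qd": joint speeds; "effort": joint torques, N m; "position": TCP position; "eef_rot": TCP orientation; "contact_force": force on the tool from outside, world axes, zero at the start; "wrist_torque": the same for the moment, N m; "width": finger opening in mm; "grasp_force": force on a finger pad.
Only numpy, scipy, OpenCV 4.12 (cv2) and the standard library are available. Lean on these libraries where they do the work, as an engineer would, in place of code of your own. Each camera call takes 0.05 s, during which the arm holds its last target. There are 200 camera calls.

## Working session

There is one attempt and no reset: what is moved stays moved. The work goes in short steps, Python scripts to look and compute and a tool call to move; the robot and the scene stay as the last step left them, time stands still between calls to the robot, and variables do not carry over. Pictures are saved under pics/ and viewed, at most 10 in all, crops included, and the job is handed in when it is done.

Besides the shell and the picture viewer there is one more tool, called after "Call:" as a command line: name --argument value ..., lists and objects as JSON in quotes. move_arm: Moves the arm, as the interface text tells. Its arguments: {"type":"object","properties":{"commands":{"type":"array"},"hand":{"type":"number"},"grip_force":{"type":"number"}},"required":["commands"]}

```bash
mkdir -p pics
cat > h.py <<'E'
import numpy as np, cv2, pickle
from bench import bot
from scipy.spatial.transform import Rotation as R_
def grab(n):
    c=bot.read_camera(n); pickle.dump(c,open(f'{n}.pkl','wb')); return c
def pts(c):
    K=np.array(c['intrinsics']);d=c['depth'];v,u=np.indices(d.shape)
    p=np.stack([(u-K[0,2])/K[0,0]*d,(v-K[1,2])/K[1,1]*d,d],-1)
    return (p-np.array(c['t']))@np.array(c['R'])   # R^T (p-t)
def proj(c,X):
    q=np.array(c['intrinsics'])@(np.array(c['R'])@np.array(X,float)+np.array(c['t'])); return q[:2]/q[2]
E
python3 - <<'E'
from h import *
o=bot.get_obs();print(o)
ims=[]
for n in ['top','side']:
    c=grab(n); cv2.imwrite(f'pics/{n}0.png',c['color'][...,::-1]); print(n,c['intrinsics'],-np.array(c['R']).T@np.array(c['t']),np.array(c['R']))
E
```

```text
{'t': 0.0, 'joint_pos': array([ 1.22942175e+00,  4.80852577e-01,  1.59688031e+00,  2.63936301e-05,
        1.06509262e+00, -4.65491532e-02]), 'qd': array([ 0.00132326,  0.00048758,  0.00284213,  0.00075019, -0.00107496,
        0.00093253]), 'effort': array([ 5.27031676e-03, -9.50621867e+01, -4.30210626e+01,  5.65630580e-04,
        1.16381180e-02, -4.64633013e-05]), 'position': array([188.67281224, 621.57966842, 230.65653176]), 'eef_rot': array([ 1.46885704e-01,  9.89153279e-01, -6.02644195e-04, -1.30139868e-04]), 'contact_force': array([ 0.97276477,  0.04964442, -0.14484246]), 'wrist_torque': array([ 0.02188255, -0.01583872, -0.01977343]), 'grasp_force': 0.0, 'width': 85.39073066254127}
top [[401.16229979   0.         317.09671618]
 [  0.         401.16229979 201.67436337]
 [  0.           0.           1.        ]] [ 332.0120445  -259.39417506 1138.07525118] [[ 0.02461376 -0.9996735   0.00685992]
 [-0.97954967 -0.02548784 -0.19958161]
 [ 0.1996913  -0.00180718 -0.97985719]]
side [[515.36302477   0.         320.47433981]
 [  0.         515.36302477 204.00223683]
 [  0.           0.           1.        ]] [ 1035.84456751 -1068.24812918   702.19912416] [[ 0.85325167  0.5213073  -0.01415237]
 [ 0.2619124  -0.45183742 -0.85278652]
 [-0.4509584   0.72393484 -0.52206787]]
```

View pics/top0.png

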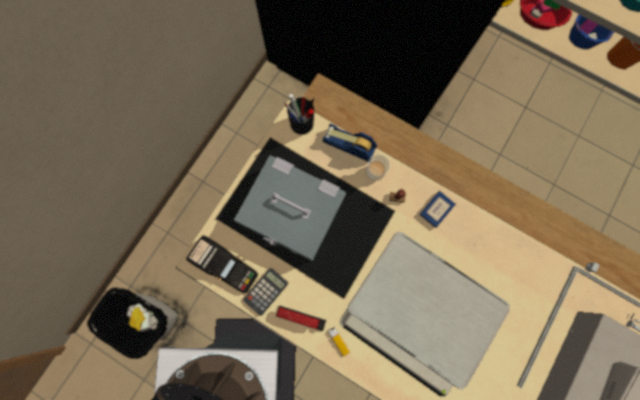

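View pics/side0.png

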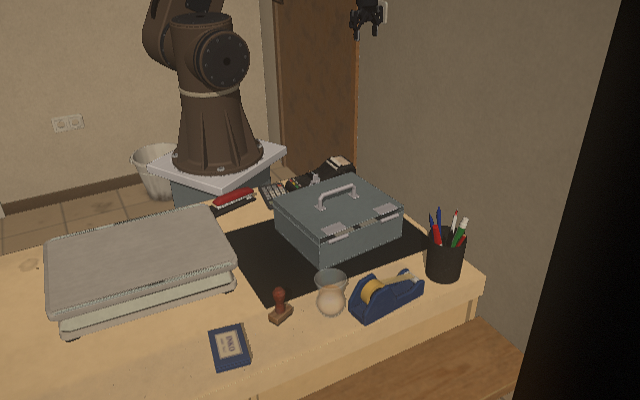

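The top view shows the grey box around (290,208), its handle at (290,205), its latch at (269,240) and its hinge plates at (282,165) and (329,188). The terminal is at (222,263), the glass at (376,168) and the stamp at (398,196). The side view agrees. Next I'll fit the lid from the depth image.

Run:
```python
from h import *
c=pickle.load(open('top.pkl','rb'));P=pts(c)
X=P.reshape(-1,3)
u0=P[130:270,210:350].reshape(-1,3)
m=(u0[:,2]>78)&(u0[:,2]<98); L=u0[m]
print(len(L), np.median(L[:,2]))
# lid component mask
M=np.zeros((400,640),np.uint8);M[130:270,210:350]=((P[130:270,210:350,2]>78)&(P[130:270,210:350,2]<98))
n,lab,st,ce=cv2.connectedComponentsWithStats(M)
k=1+np.argmax(st[1:,4]);L=P[lab==k]
r=cv2.minAreaRect(L[:,:2].astype(np.float32));print(r,cv2.boxPoints(r))
# handle & latch
for (a,b,lo,hi,nm) in [((195,225),(260,320),105,130,'handle'),((230,250),(255,285),92,125,'knob')]:
    q=P[a[0]:a[1],b[0]:b[1]].reshape(-1,3);q=q[(q[:,2]>lo)&(q[:,2]<hi)];print(nm,len(q),q.mean(0) if len(q) else '',q[:12].round())
for nm,(u,v) in dict(glass=(376,168),stamp=(398,196),term=(222,263),mat=(350,250),tape=(350,142)).items(): print(nm,P[v,u].round())
for n in ['top']:
    cr=c['color'][130:280,170:420];cv2.imwrite('pics/crop1.png',cv2.resize(cr[...,::-1],None,fx=3.2,fy=3.2,interpolation=cv2.INTER_CUBIC))
```

```text
6263 88.74802297548541
((529.3465576171875, -187.4739990234375), (230.25340270996094, 217.50741577148438), 64.57403564453125) [[ 381.69763  -244.75684 ]
 [ 578.13745  -338.14243 ]
 [ 676.9955   -130.19116 ]
 [ 480.55566   -36.805573]]
handle 150 [ 532.73293481 -192.80682364  121.4211409 ] [[ 555. -146.  115.]
 [ 554. -149.  119.]
 [ 554. -152.  122.]
 [ 554. -154.  122.]
 [ 553. -157.  125.]
 [ 553. -143.  111.]
 [ 553. -146.  115.]
 [ 552. -149.  117.]
 [ 551. -152.  122.]
 [ 551. -155.  124.]
 [ 551. -157.  124.]
 [ 551. -160.  123.]]
knob 65 [ 437.16797239 -137.20520382  101.56918905] [[ 465. -114.   93.]
 [ 466. -142.   92.]
 [ 466. -148.   92.]
 [ 463. -140.   94.]
 [ 462. -177.   92.]
 [ 456. -146.   92.]
 [ 456. -164.   93.]
 [ 453. -151.   92.]
 [ 451. -143.   92.]
 [ 447. -125.   92.]
 [ 446. -130.  109.]
 [ 448. -159.   92.]]
glass [ 655. -425.   49.]
stamp [ 573. -483.   63.]
term [380.  -8.  38.]
mat [ 427. -358.    1.]
tape [ 742. -354.   18.]
```

View pics/crop1.png

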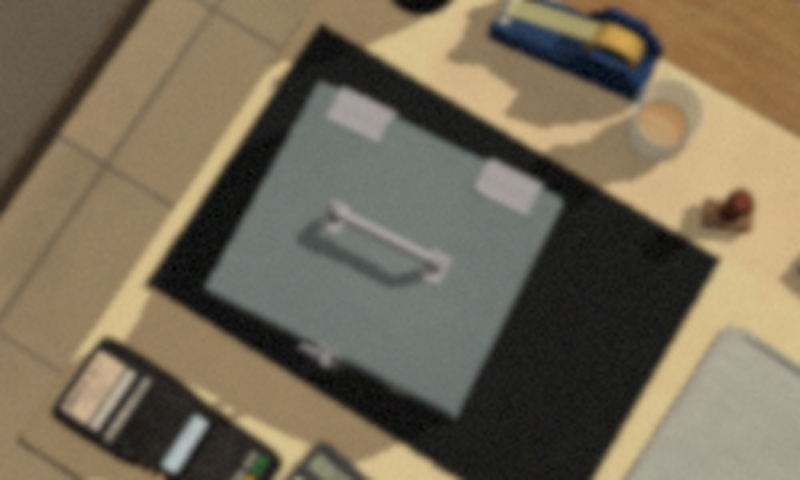

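The enlarged lid shows the handle bar from (335,212) to (440,265). The latch and knob are at (320,352), mid-front. Next I'll fit the box pose with percentile edges, then cross-check it in the side view.

```bash
cat >> h.py <<'E'
def fitbox():
    c=pickle.load(open('top.pkl','rb'));P=pts(c)
    g=P[130:270,210:350];return c,P,g.reshape(-1,3)
E
python3 - <<'E'
from h import *
c,P,g=fitbox()
L=g[(abs(g[:,2]-89)<4)]
cen=np.array([529,-190.])
# yaw: minimise area of trimmed bbox
best=None
for yaw in np.arange(-.55,-.33,.005):
    a=np.array([[np.cos(yaw),np.sin(yaw)],[-np.sin(yaw),np.cos(yaw)]])
    q=(L[:,:2]-cen)@a.T
    q=q[(abs(q[:,0])<125)&(abs(q[:,1])<140)]
    lo,hi=np.percentile(q,1.0,axis=0),np.percentile(q,99.0,axis=0)
    s=np.prod(hi-lo)
    if best is None or s<best[0]: best=(s,yaw,lo,hi,a)
s,yaw,lo,hi,a=best;print(yaw,lo,hi,hi-lo)
bc=cen+((lo+hi)/2)@a;print('lid centre',bc)
# handle in box frame
H=g[(g[:,2]>110)&(g[:,2]<135)];q=(H[:,:2]-bc)@a.T;q=np.c_[q,H[:,2]]
k=(abs(q[:,0])<25)&(abs(q[:,1])<60);q=q[k];print('handle',len(q),np.percentile(q,[2,50,98],axis=0).round(1))
print('vec',np.polyfit(q[:,1],q[:,0],1))
K=P[225:260,250:290].reshape(-1,3);q=np.c_[(K[:,:2]-bc)@a.T,K[:,2]]
k=(q[:,0]<-101)&(q[:,0]>-140)&(abs(q[:,1])<30)&(q[:,2]>50);print(q[k].round())
# side
s=grab('side');
rc=lambda x,y,z:np.r_[bc+np.array([x,y])@a,z+3]
im=s['color'][...,::-1].copy();it=c['color'][...,::-1].copy()
for p in [(-100,-115,86),(-100,115,86),(100,115,86),(100,-115,86),(0,40,121),(0,-40,121),(-123,4,97)]:
    for I,cc in((im,s),(it,c)):
        cv2.circle(I,tuple(int(round(v)) for v in proj(cc,rc(*p))),1,(0,0,255),-1)
A=cv2.resize(im[150:290,240:440],None,fx=4,fy=4);B=cv2.resize(it[140:270,210:360],(800,0) if 0 else None,fx=4,fy=4)
cv2.imwrite('pics/chk.png',cv2.resize(np.vstack([A,cv2.copyMakeBorder(B,0,0,0,A.shape[1]-B.shape[1],0)]),None,fx=.55,fy=.55))
E
```

```text
-0.43499999999999994 [ -93.18467302 -110.91491418] [103.96020662 114.55706233] [197.14487964 225.47197651]
lid centre [ 534.65342386 -190.61898345]
handle 150 [[ -5.2 -48.1 114.3]
 [ -0.9  -1.7 122.1]
 [  4.5  48.1 126.4]]
vec [ 0.00308497 -0.70460251]
[[-101.   29.   71.]
 [-101.   22.   72.]
 [-107.   23.   92.]
 [-106.   18.  109.]
 [-109.   22.   92.]
 [-109.   16.  110.]
 [-107.   15.  106.]
 [-106.   12.  110.]
 [-103.   18.   54.]
 [-101.   16.   53.]
 [-102.    8.   87.]
 [-109.   21.   75.]
 [-110.   13.  107.]
 [-109.   11.  107.]
 [-108.    8.  111.]
 [-106.    6.  112.]
 [-103.   12.   56.]
 [-102.    7.   70.]
 [-102.    2.   89.]
 [-112.   13.  103.]
 [-111.   10.  104.]
 [-110.    7.  107.]
 [-109.    5.  112.]
 [-107.    4.   99.]
 [-105.    4.   84.]
 [-104.    1.   86.]
 [-103.   -1.   84.]
 [-102.   -3.   84.]
 [-115.   14.  100.]
 [-114.   11.  108.]
 [-113.    9.  104.]
 [-112.    7.  105.]
 [-110.    5.   97.]
 [-109.    3.   95.]
 [-108.    1.   93.]
 [-107.   -1.   96.]
 [-105.   -2.   86.]
 [-103.   -0.   54.]
 [-102.   -5.   71.]
 [-102.  -10.   89.]
 [-119.
[... 238 characters left out ...]
  69.]
 [-101.  -13.   72.]
 [-121.   14.  102.]
 [-120.   11.  104.]
 [-119.    8.  108.]
 [-118.    7.  105.]
 [-116.    4.  104.]
 [-115.    4.   94.]
 [-113.    3.   79.]
 [-112.    0.   85.]
 [-111.   -2.   81.]
 [-103.  -13.   56.]
 [-102.  -16.   65.]
 [-124.   15.  101.]
 [-123.   12.  104.]
 [-122.   10.  106.]
 [-121.    7.  108.]
 [-120.    5.  107.]
 [-119.    3.  102.]
 [-113.   -3.   82.]
 [-102.  -22.   66.]
 [-127.   13.  105.]
 [-126.   11.  104.]
 [-124.    9.  105.]
 [-123.    7.  104.]
 [-122.    4.  103.]
 [-102.  -29.   68.]
 [-129.   12.  103.]
 [-128.   10.  103.]
 [-127.    8.  104.]
 [-126.    5.  104.]
 [-124.    3.  102.]
 [-129.    6.  106.]
 [-128.    4.  103.]]
```

View pics/chk.png

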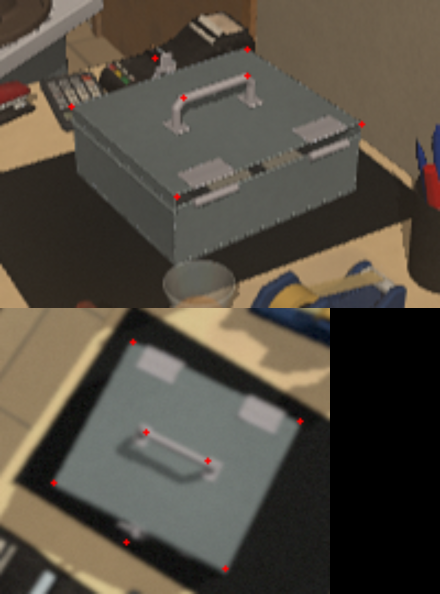

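The projected lid corners, handle ends and latch all fall on the image, so the box pose is good: centre (534.7,-190.6), yaw -0.435. The knob is at box y of about 9, so the latch is near 0.08. Next I'll work out the approach to the right side of the knob.

```bash
cat >> h.py <<'E'
BC=np.array([534.65,-190.6,3.]);YAW=-.435
B=R_.from_euler('z',YAW)
def world(p): return BC+B.apply(p)
def tobox(w): return B.inv().apply(np.array(w)-BC)
def plan(p,tyaw=0,tilt=0):
    """box-frame TCP target p, tool x at angle tyaw from box x, pointing down, tilt about box y; prints shift (cm, tool axes) and turn"""
    o=bot.get_obs();T=R_.from_quat(o['eef_rot'])
    G=B*R_.from_euler('y',tilt)*R_.from_euler('z',tyaw)*R_.from_euler('x',np.pi)
    print('box pos',tobox(o['position']).round(1),'world tgt',world(p).round(),'t',round(o['t'],2),'w',o['width'],'F',o['contact_force'].round(1))
    print('turn',(T.inv()*G).as_rotvec().round(3),'shift now axes',(T.inv().apply(world(p)-o['position'])/10).round(2),'shift target axes',(G.inv().apply(world(p)-o['position'])/10).round(2))
E
python3 - <<'E'
from h import *
T=R_.from_quat(bot.get_obs()['eef_rot']);print(T.as_matrix().round(3))
for y in (0,np.pi,np.pi/2): plan([-127,-40,180],y)
for n,w in dict(glass=(655,-425,49),stamp=(573,-483,63),term=(380,-8,38)).items(): print(n,tobox(w).round())
E
```

```text
[[-0.957  0.291 -0.   ]
 [ 0.291  0.957 -0.001]
 [ 0.    -0.001 -1.   ]]
box pos [-656.   590.8  227.8] world tgt [ 403. -173.  183.] t 0.15 w 85.38319514557635 F [ 1.1  0.1 -0.9]
turn [-0.000e+00 -1.000e-03 -3.001e+00] shift now axes [-43.56 -69.85   4.85] shift target axes [52.9  63.08  4.78]
box pos [-656.   590.8  227.8] world tgt [ 403. -173.  183.] t 0.15 w 85.38319514557635 F [ 1.1  0.1 -0.9]
turn [-0.001  0.     0.14 ] shift now axes [-43.56 -69.85   4.85] shift target axes [-52.9  -63.08   4.78]
box pos [-656.   590.8  227.8] world tgt [ 403. -173.  183.] t 0.15 w 85.38319514557635 F [ 1.1  0.1 -0.9]
turn [-1.000e-03  1.000e-03  1.711e+00] shift now axes [-43.56 -69.85   4.85] shift target axes [-63.08  52.9    4.78]
glass [ 208. -162.   46.]
stamp [ 158. -249.   60.]
term [-217.  100.   35.]
```

Call:
move_arm --commands '[[[0, 0, 0], [0, 0, 0.14]], [[-4, -2.3, 0], [0, 0, 0]], [[-4, -2.3, 0], [0, 0, 0]], [[-4, -2.3, 0], [0, 0, 0]], [[-4, -2.3, 0], [0, 0, 0]]]' --hand 0

```text
t: 0.65
position: [295.7, 469.5, 231.1]
eef_rot: [0.215, 0.977, -0.0, -0.0]
contact_force: [1.2, 0.7, -0.2]
width: 12.4
grasp_force: 0.0
```

Call:
move_arm --commands '[[[-4, -2.3, 0], [0, 0, 0]], [[-4, -2.3, 0], [0, 0, 0]], [[-4, -2.3, 0], [0, 0, 0]], [[-4, -2.3, 0], [0, 0, 0]], [[-4, -2.3, 0], [0, 0, 0]]]'

```text
t: 1.15
position: [428.9, 280.9, 231.3]
eef_rot: [0.216, 0.976, 0.0, 0.0]
contact_force: [0.4, 0.5, 0.2]
width: -0.1
grasp_force: 0.0
```

Run:
```python
from h import *
plan([-127,-40,180],np.pi);print(bot.get_obs()['joint_pos'])
plan([-87,-190,180],np.pi)
```

```text
box pos [-294.6  383.   228.3] world tgt [ 403. -173.  183.] t 1.15 w -0.06862392630816681 F [0.4 0.5 0.2]
turn [0. 0. 0.] shift now axes [-16.75 -42.3    4.83] shift target axes [-16.76 -42.3    4.83]
[ 5.20697682e-01  2.88916941e-01  1.90710573e+00 -5.84366443e-06
  9.45537868e-01 -6.15406933e-01]
box pos [-294.6  383.   228.3] world tgt [ 376. -326.  183.] t 1.15 w -0.06862392630816681 F [0.4 0.5 0.2]
turn [0. 0. 0.] shift now axes [-20.74 -57.31   4.83] shift target axes [-20.76 -57.3    4.83]
```

Call:
move_arm --commands '[[[-2.4, -4.2, 0], [0, 0, 0]], [[-2.4, -4.2, 0], [0, 0, 0]], [[-2.4, -4.2, 0], [0, 0, 0]], [[-2.4, -4.2, 0], [0, 0, 0]], [[-2.4, -4.2, 0], [0, 0, 0]]]'

```text
t: 1.65
position: [448.3, 39.7, 231.4]
eef_rot: [0.216, 0.976, 0.0, 0.0]
contact_force: [0.6, -0.3, -0.3]
width: -0.1
grasp_force: 0.0
```

Call:
move_arm --commands '[[[-0.3, -4, 0], [0, 0, 0]], [[-0.3, -4, 0], [0, 0, 0]], [[-0.3, -4, 0], [0, 0, 0]], [[-0.3, -4, 0], [0, 0, 0]], [[0, -2.5, 0], [0, 0, 0]]]'

```text
t: 2.15
position: [380.5, -133.3, 231.3]
eef_rot: [0.216, 0.976, -0.0, 0.0]
contact_force: [0.4, 1.0, -0.1]
width: 0.3
grasp_force: 0.0
```

Call:
move_arm --commands '[[[0, 0, 0], [0, 0, 0]], [[0, 0, 0], [0, 0, 0]], [[0, 0, 0], [0, 0, 0]]]'

```text
t: 2.45
position: [381.7, -130.8, 231.3]
eef_rot: [0.216, 0.976, 0.0, -0.0]
contact_force: [-0.1, -0.6, 0.1]
width: 0.2
grasp_force: 0.0
```

Run:
```python
from h import *
plan([-127,-40,85],np.pi);print(bot.get_obs()['joint_pos'])
```

```text
box pos [-163.9  -10.2  228.3] world tgt [ 403. -173.   88.] t 2.45 w 0.17513743606278523 F [-0.1 -0.6  0.1]
turn [ 0. -0.  0.] shift now axes [-3.7  -2.98 14.33] shift target axes [-3.69 -2.98 14.33]
[-4.05383010e-01  1.31509408e-01  2.12355170e+00  2.00062592e-04
  8.86651412e-01 -1.54174393e+00]
```

Call:
move_arm --commands '[[[-3.7, -3, 0], [0, 0, 0]], [[0, 0, 3.6], [0, 0, 0]], [[0, 0, 4], [0, 0, 0]], [[0, 0, 4], [0, 0, 0]], [[0, 0, 3], [0, 0, 0]]]'

```text
t: 2.95
position: [402.3, -172.9, 83.4]
eef_rot: [0.215, 0.977, 0.0, -0.0]
contact_force: [0.0, -0.0, -0.4]
width: -0.1
grasp_force: 0.0
```

Call:
move_arm --commands '[[[0, 0.8, 0], [0, 0, 0]], [[0, 0.8, 0], [0, 0, 0]], [[0, 0.8, 0], [0, 0, 0]], [[0, 0, 0], [0, 0, 0]]]'

```text
t: 3.35
position: [414.1, -151.5, 86.8]
eef_rot: [0.215, 0.977, -0.0, 0.001]
contact_force: [-0.3, 0.4, 0.2]
width: -0.2
grasp_force: 0.0
```

Run:
```python
from h import *
plan([-127,36,46],np.pi)
c=grab('wrist'); w=c['color'][...,::-1]; s=grab('side')['color'][...,::-1]
cv2.imwrite('pics/l1.png',np.vstack([cv2.resize(w,(480,300)),cv2.resize(s[140:260,230:422],(480,300))]))
```

```text
box pos [-125.8  -15.4   83.8] world tgt [ 435. -104.   49.] t 3.35 w -0.2378413874369525 F [-0.3  0.4  0.2]
turn [0.    0.003 0.002] shift now axes [0.12 5.14 3.78] shift target axes [0.12 5.14 3.78]
```

View pics/l1.png

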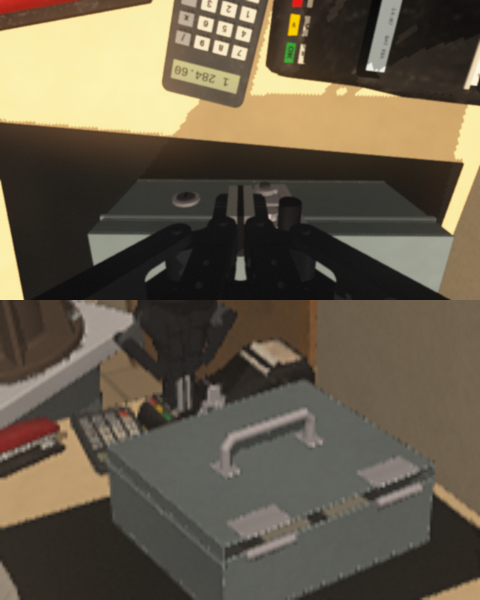

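The wrist view shows the shut fingers at (240,200), just right of the black knob at (290,210), with the steel hook above it. The side view agrees. I'll push the knob left along its arc.

Call:
move_arm --commands '[[[0, 0.8, 0.2], [0, 0, 0]], [[0, 0.8, 0.3], [0, 0, 0]], [[0, 0.8, 0.3], [0, 0, 0]], [[0, 0.8, 0.5], [0, 0, 0]], [[0, 0.8, 0.7], [0, 0, 0]]]'

```text
t: 3.95
position: [429.7, -115.3, 64.9]
eef_rot: [0.216, 0.976, -0.0, 0.0]
contact_force: [0.1, -0.1, -0.5]
width: -0.1
grasp_force: 0.2
```

Call:
move_arm --commands '[[[0, 0.7, 0.7], [0, 0, 0]], [[0, 0.6, 0.7], [0, 0, 0]], [[0, 0.5, 0.7], [0, 0, 0]], [[0, 0.4, 0], [0, 0, 0]], [[0, 0, 0], [0, 0, 0]]]'

```text
t: 4.45
position: [437.8, -98.1, 42.8]
eef_rot: [0.215, 0.977, -0.001, -0.001]
contact_force: [-12.3, -57.7, -25.9]
width: -0.6
grasp_force: 28.2
```

Run:
```python
from h import *
plan([-127,36,46],np.pi)
c=grab('wrist'); w=c['color'][...,::-1]; s=grab('side')['color'][...,::-1]
cv2.imwrite('pics/l2.png',np.vstack([cv2.resize(w,(480,300)),cv2.resize(s[140:260,230:422],(480,300))]))
```

```text
box pos [-126.9   43.1   39.8] world tgt [ 435. -104.   49.] t 4.45 w -0.5946325979138241 F [-12.3 -57.7 -25.9]
turn [-0.003 -0.001  0.002] shift now axes [ 0.02 -0.71 -0.62] shift target axes [ 0.01 -0.71 -0.62]
```

View pics/l2.png

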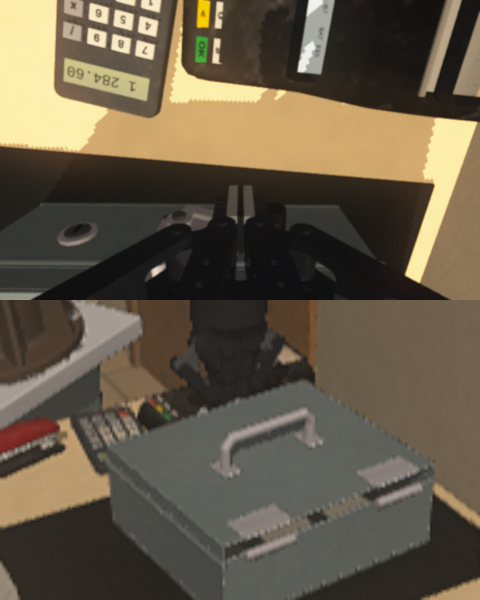

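The force rose to about 60 N against the latch's stop, and the wrist view shows the hook lying sideways left of (190,215). The latch is fully over. I'll back off, rise, turn the tool a quarter and go over the handle.

Call:
move_arm --commands '[[[0, -1.5, 0], [0, 0, 0]], [[0, -1.5, -1], [0, 0, 0]], [[0, 0, -5], [0, 0, 0]], [[0, 0, -5], [0, 0, 0.14]], [[0, 0, -4], [0, 0, 0.14]]]'

```text
t: 5.05
position: [426.0, -123.3, 196.2]
eef_rot: [0.353, 0.936, 0.0, 0.0]
contact_force: [1.4, -0.6, -1.2]
width: -0.0
grasp_force: 0.0
```

Call:
move_arm --commands '[[[0, 0, 0], [0, 0, 0.14]], [[0, 0, 0], [0, 0, 0.14]], [[0, 0, 0], [0, 0, 0.14]], [[0, 0, 0], [0, 0, 0.14]], [[0, 0, 0], [0, 0, 0.14]]]' --hand 1

```text
t: 5.55
position: [426.0, -123.0, 193.8]
eef_rot: [0.652, 0.758, -0.0, -0.0]
contact_force: [-0.2, -0.0, -0.8]
width: 72.3
grasp_force: 0.0
```

Call:
move_arm --commands '[[[0, 0, 0], [0, 0, 0.14]], [[0, 0, 0], [0, 0, 0.14]], [[0, 0, 0], [0, 0, 0.14]], [[0, 0, 0], [0, 0, 0.14]], [[0, 0, 0], [0, 0, 0]]]'

```text
t: 6.05
position: [426.0, -123.1, 193.8]
eef_rot: [0.835, 0.55, -0.0, -0.0]
contact_force: [0.2, 0.5, -0.2]
width: 85.4
grasp_force: 0.0
```

Run:
```python
from h import *
plan([0,0,99],np.pi/2);print(bot.get_obs()['joint_pos'])
plan([0,0,99],-np.pi/2)
```

```text
box pos [-127.    15.4  190.8] world tgt [ 535. -191.  102.] t 6.05 w 85.3710780999048 F [ 0.2  0.5 -0.2]
turn [-0.001  0.     0.028] shift now axes [-1.9  12.66  9.17] shift target axes [-1.54 12.7   9.18]
[-3.49703064e-01  2.43703014e-01  2.09148878e+00  4.06726026e-05
  8.06974771e-01  5.70779681e-02]
box pos [-127.    15.4  190.8] world tgt [ 535. -191.  102.] t 6.05 w 85.3710780999048 F [ 0.2  0.5 -0.2]
turn [-0.000e+00 -1.000e-03 -3.113e+00] shift now axes [-1.9  12.66  9.17] shift target axes [  1.54 -12.7    9.18]
```

Call:
move_arm --commands '[[[0, 0, 0], [0, 0, 0.03]], [[-0.5, 4.2, 0], [0, 0, 0]], [[-0.5, 4.3, 0], [0, 0, 0]], [[-0.5, 4.2, 0], [0, 0, 0]], [[0, 0, 3], [0, 0, 0]]]'

```text
t: 6.55
position: [541.9, -193.9, 166.5]
eef_rot: [0.842, 0.54, 0.003, 0.004]
contact_force: [1.2, -0.5, -1.6]
width: 85.4
grasp_force: 0.0
```

Call:
move_arm --commands '[[[0, 0, 3.4], [0, 0, 0]], [[0, 0, 3], [0, 0, 0]], [[0, 0, 0], [0, 0, 0]]]'

```text
t: 6.85
position: [532.5, -189.2, 96.6]
eef_rot: [0.842, 0.54, -0.002, -0.003]
contact_force: [-0.2, -1.2, 0.1]
width: 85.1
grasp_force: 0.0
```

Call:
move_arm --commands '[[[0, 0, 0], [0, 0, 0]], [[0, 0, 0], [0, 0, 0]], [[0, 0, 0], [0, 0, 0]], [[0, 0, 0], [0, 0, 0]], [[0, 0, 0], [0, 0, 0]]]' --hand 0 --grip_force 50

```text
t: 7.35
position: [534.6, -190.1, 101.0]
eef_rot: [0.843, 0.538, -0.0, -0.0]
contact_force: [-35.6, 17.0, 22.8]
width: 12.7
grasp_force: 20.2
```

Run:
```python
from h import *
plan([0,0,97],np.pi/2)
```

```text
box pos [-0.2  0.4 98. ] world tgt [ 535. -191.  100.] t 7.35 w 12.6758730711622 F [-35.6  17.   22.8]
turn [-0.    -0.     0.001] shift now axes [-0.04  0.02  0.1 ] shift target axes [-0.04  0.02  0.1 ]
```

Run:
```python
import numpy as np
f=lambda ph,t:110.07*np.array([np.cos(a:=np.radians(155.3-ph)),np.sin(a)])+19*np.array([-np.sin(t),-np.cos(t)])
for k in range(15):
    t=.05*k;d=(f(5*k+5,t+.05)-f(5*k,t))/10
    print(5*k+5,np.round([d[0]*np.cos(t)-d[1]*np.sin(t),-d[0]*np.sin(t)-d[1]*np.cos(t)],2))
```

```text
5 [ 0.34 -0.86]
10 [ 0.38 -0.84]
15 [ 0.41 -0.82]
20 [ 0.44 -0.8 ]
25 [ 0.47 -0.78]
30 [ 0.49 -0.76]
35 [ 0.52 -0.74]
40 [ 0.55 -0.71]
45 [ 0.58 -0.69]
50 [ 0.6  -0.66]
55 [ 0.62 -0.64]
60 [ 0.65 -0.61]
65 [ 0.67 -0.58]
70 [ 0.69 -0.55]
75 [ 0.71 -0.52]
```

Call:
move_arm --commands '[[[0, 0, 0], [0, 0, 0]], [[0, 0, 0], [0, 0, 0]]]'

```text
t: 7.55
position: [532.7, -189.3, 100.9]
eef_rot: [0.843, 0.538, -0.001, -0.002]
contact_force: [-14.7, 6.7, 20.6]
width: 8.5
grasp_force: 49.0
```

Gripped, with the opening at 8.5–10 mm and 49 N. Now I'll lift along the arc.

Call:
move_arm --commands '[[[0, 0.34, -0.86], [-0.05, 0, 0]], [[0, 0.38, -0.84], [-0.05, 0, 0]], [[0, 0.41, -0.82], [-0.05, 0, 0]], [[0, 0.44, -0.8], [-0.05, 0, 0]], [[0, 0, 0], [0, 0, 0]]]'

```text
t: 8.05
position: [552.1, -198.2, 136.5]
eef_rot: [0.838, 0.535, 0.057, 0.089]
contact_force: [34.6, -16.5, -34.0]
width: 7.3
grasp_force: 50.2
```

Run:
```python
from h import *
plan([0,0,97],np.pi/2)
s=grab('side');P=pts(s)
cv2.imwrite('pics/o1.png',cv2.resize(s['color'][100:280,230:440,::-1],None,fx=2.8,fy=2.8))
```

```text
box pos [ 19.1   0.5 133.5] world tgt [ 535. -191.  100.] t 8.05 w 7.313139828594809 F [ 34.6 -16.5 -34. ]
turn [ 0.213 -0.     0.001] shift now axes [-0.04 -2.63  3.17] shift target axes [-0.05 -1.91  3.65]
```

View pics/o1.png

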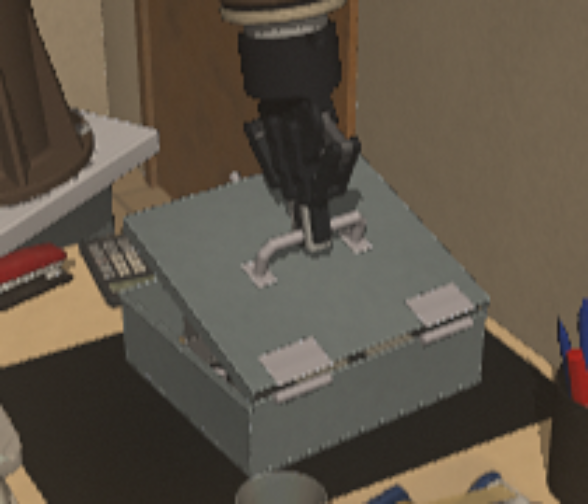

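The side view shows the lid raised about 20° with the bar still held at (312,240). The force points toward the hinge, so I'll shift inward a little and go on.

Call:
move_arm --commands '[[[0, 0.25, 0.3], [0, 0, 0]], [[0, 0.47, -0.78], [-0.05, 0, 0]], [[0, 0.49, -0.76], [-0.05, 0, 0]], [[0, 0.52, -0.74], [-0.05, 0, 0]], [[0, 0.55, -0.71], [-0.05, 0, 0]]]'

```text
t: 8.6
position: [559.6, -201.8, 166.0]
eef_rot: [0.826, 0.528, 0.107, 0.167]
contact_force: [-0.3, 0.3, -0.4]
width: -0.2
grasp_force: 0.0
```

Call:
move_arm --commands '[[[0, 0.58, -0.69], [-0.05, 0, 0]], [[0, 0.6, -0.66], [-0.05, 0, 0]], [[0, 0.62, -0.64], [-0.05, 0, 0]], [[0, 0.65, -0.61], [-0.05, 0, 0]], [[0, 0.67, -0.58], [-0.05, 0, 0]]]'

```text
t: 9.1
position: [573.3, -203.6, 215.0]
eef_rot: [0.807, 0.513, 0.151, 0.251]
contact_force: [-0.1, 0.1, -0.3]
width: -0.1
grasp_force: 0.0
```

Run:
```python
from h import *
plan([0,0,97],np.pi/2);print(bot.get_obs()['joint_pos'])
s=grab('side');P=pts(s)
cv2.imwrite('pics/o2.png',cv2.resize(s['color'][60:280,230:450,::-1],None,fx=2,fy=2))
```

```text
box pos [ 40.5   4.5 212. ] world tgt [ 535. -191.  100.] t 9.1 w -0.1311930090579484 F [-0.1  0.1 -0.3]
turn [ 0.595  0.016 -0.004] shift now axes [-0.33 -9.8   7.26] shift target axes [-0.45 -4.05 11.5 ]
[-0.35332637  0.26158651  2.22036552 -0.7425539   0.0913158   0.80737426]
```

View pics/o2.png

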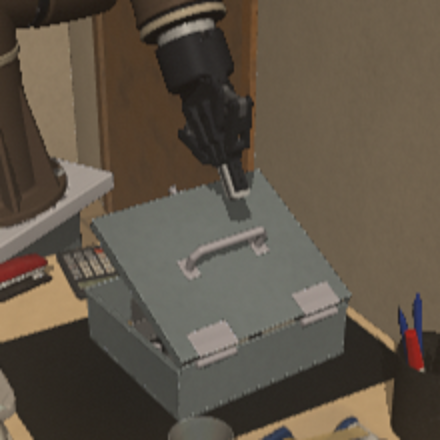

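The side view shows the bar slipped out and the lid holding at about 25°; the tilted wrist is also near j5's lower limit. New plan: level the tool, then push the bar's front side along the arc with shut fingers. I'll measure the lid angle and bar position first.

Call:
move_arm --commands '[[[0, 0, 0], [0.15, 0, 0]], [[0, 0, 0], [0.15, 0, 0]], [[0, 0, 0], [0.15, 0, 0]], [[0, 0, 0], [0.14, 0, 0]], [[0, 0, 0], [0, 0, 0]]]'

```text
t: 9.65
position: [572.7, -224.0, 214.9]
eef_rot: [0.848, 0.521, 0.025, 0.093]
contact_force: [1.9, -1.3, 0.9]
width: -0.4
grasp_force: 0.0
```

```bash
cat >> h.py <<'E'
def lid():
    q=np.vstack([tobox(pts(grab(n)).reshape(-1,3)) for n in('side',)])
    k=(abs(q[:,1])<105)&(q[:,0]>-110)&(q[:,0]<190)&(q[:,2]>84)&(q[:,2]<290)
    p=q[k][:,[0,2]]
    # vote for the angle of the lid's outer face: plane 16 mm from the hinge (100,70)
    r=p-[100,70];r=r[(np.hypot(*r.T)<200)]
    ph=np.arange(0,1.86,.01)
    d=r[:,:1]*np.sin(ph)+r[:,1:]*np.cos(ph)   # distance along lid normal
    n=(abs(d-16)<3).sum(0);print('lid angle',ph[n.argmax()],n.max(),len(r));f=ph[n.argmax()]
    a=np.radians(155.3)-f;print('bar box x,z',100+110.07*np.cos(a),70+110.07*np.sin(a));return f,q
E
python3 - <<'E'
from h import *
f,q=lid()
d=(q[:,0]-100)*np.sin(f)+(q[:,2]-70)*np.cos(f)
k=(d>38)&(d<56)&(abs(q[:,1])<40)&(q[:,2]<170)&(q[:,2]>100)&(q[:,0]<80);print(k.sum(),np.median(q[k],0))
plan([-30,0,175],np.pi);plan([-30,0,175],0);print(bot.get_obs()['joint_pos'])
E
```

```text
lid angle 0.44 4880 6395
bar box x,z 29.11621807942666 154.20744836792406
147 [ 30.30665971  -1.54724825 156.62339358]
box pos [ 47.8 -14.6 210.9] world tgt [ 507. -178.  178.] t 9.7 w 0.01427576347093823 F [-0.8  0.  -0.2]
turn [ 0.102  0.195 -1.599] shift now axes [ 1.36 -8.36  1.98] shift target axes [7.78 1.46 3.59]
box pos [ 47.8 -14.6 210.9] world tgt [ 507. -178.  178.] t 9.7 w 0.01427576347093823 F [-0.8  0.  -0.2]
turn [ 0.193 -0.101  1.531] shift now axes [ 1.36 -8.36  1.98] shift target axes [-7.78 -1.46  3.59]
[-0.37918035  0.36572033  1.8596338  -0.10741993  0.73583981  0.16292941]
```

Call:
move_arm --commands '[[[0, 0, 0], [0.0093, 0.0177, -0.1454]], [[0, 0, 0], [0.0093, 0.0177, -0.1454]], [[0, 0, 0], [0.0093, 0.0177, -0.1454]], [[0, 0, 0], [0.0093, 0.0177, -0.1454]], [[0, 0, 0], [0.0093, 0.0177, -0.1454]]]'

```text
t: 10.2
position: [569.1, -223.1, 213.0]
eef_rot: [0.605, 0.794, 0.014, 0.056]
contact_force: [0.2, -0.9, -0.1]
width: 0.0
grasp_force: 0.0
```

Call:
move_arm --commands '[[[0, 0, 0], [0.0093, 0.0177, -0.1454]], [[0, 0, 0], [0.0093, 0.0177, -0.1454]], [[0, 0, 0], [0.0093, 0.0177, -0.1454]], [[0, 0, 0], [0.0093, 0.0177, -0.1454]], [[0, 0, 0], [0.0093, 0.0177, -0.1454]]]'

```text
t: 10.7
position: [569.2, -223.2, 212.8]
eef_rot: [0.283, 0.959, 0.002, 0.009]
contact_force: [-0.3, -0.2, 0.3]
width: -0.5
grasp_force: 0.0
```

Call:
move_arm --commands '[[[0, 0, 0], [0.0093, 0.0177, -0.1454]], [[0, 0, 0], [0, 0, 0]], [[0, 0, 0], [0, 0, 0]]]'

```text
t: 11.0
position: [569.4, -223.3, 213.1]
eef_rot: [0.218, 0.976, -0.001, -0.001]
contact_force: [0.2, -0.2, 0.1]
width: 0.0
grasp_force: 0.0
```

Run:
```python
from h import *
plan([5,0,148],np.pi);print(bot.get_obs()['joint_pos'])
```

```text
box pos [ 45.3 -15.  210.1] world tgt [ 539. -193.  151.] t 11.0 w 0.0262975628897857 F [ 0.2 -0.2  0.1]
turn [-0.002 -0.001 -0.004] shift now axes [4.03 1.49 6.21] shift target axes [4.03 1.5  6.21]
[-0.42205499  0.44564175  1.70613567 -0.00232131  0.99110941 -1.55212494]
```

Call:
move_arm --commands '[[[3.9, 1.5, 0], [0, 0, 0]], [[0, 0, 2.2], [0, 0, 0]], [[0, 0, 2], [0, 0, 0]], [[0, 0, 2], [0, 0, 0]], [[-0.3, 0, 0], [0, 0, 0]]]'

```text
t: 11.5
position: [541.4, -194.1, 149.6]
eef_rot: [0.218, 0.976, -0.0, -0.003]
contact_force: [-0.5, 0.0, 0.2]
width: -0.3
grasp_force: 0.0
```

Call:
move_arm --commands '[[[-0.4, 0, 0], [0, 0, 0]], [[-0.76, 0, -0.58], [0, 0, 0]], [[-0.81, 0, -0.52], [0, 0, 0]], [[-0.85, 0, -0.44], [0, 0, 0]], [[0, 0, 0], [0, 0, 0]]]'

```text
t: 12.0
position: [569.9, -207.5, 168.8]
eef_rot: [0.217, 0.976, -0.001, -0.001]
contact_force: [-1.8, 0.1, 0.9]
width: 0.2
grasp_force: 0.7
```

Run:
```python
from h import *
plan([5,0,148],np.pi);lid()
```

```text
box pos [ 39.   -0.4 165.8] world tgt [ 539. -193.  151.] t 12.0 w 0.15344467000128145 F [-1.8  0.1  0.9]
turn [-0.002 -0.001 -0.002] shift now axes [3.4  0.04 1.78] shift target axes [3.4  0.04 1.78]
lid angle 0.71 4601 7192
bar box x,z 54.14504764368167 170.06362098385094
```

Call:
move_arm --commands '[[[-0.88, 0, -0.1], [0, 0, 0]], [[-0.9, 0, -0.3], [0, 0, 0]], [[-0.92, 0, -0.2], [0, 0, 0]], [[-0.95, 0, -0.12], [0, 0, 0]], [[0, 0, 0], [0, 0, 0]]]'

```text
t: 12.55
position: [603.3, -222.9, 175.3]
eef_rot: [0.217, 0.976, -0.001, -0.001]
contact_force: [1.1, -0.5, -0.3]
width: -0.1
grasp_force: 0.0
```

Run:
```python
from h import *
plan([5,0,148],np.pi);lid()
```

```text
box pos [ 75.8  -0.3 172.3] world tgt [ 539. -193.  151.] t 12.55 w -0.08977090164565442 F [ 1.1 -0.5 -0.3]
turn [-0.002 -0.001 -0.002] shift now axes [7.08 0.03 2.44] shift target axes [7.08 0.03 2.43]
lid angle 1.06 4278 7131
bar box x,z 91.23670524897373 179.7205977248877
```

The lid is at 1.06 rad. I'll go up and over it, then push the front edge back from the inside.

Call:
move_arm --commands '[[[0, 0, -4], [0, 0, 0]], [[0, 0, -5], [0, 0, 0]], [[0, 0, -5], [0, 0, 0]], [[2, 0, -2], [0, 0, 0]], [[4, 0, 0], [0, 0, 0]]]'

```text
t: 13.1
position: [550.7, -197.9, 338.1]
eef_rot: [0.216, 0.976, -0.002, 0.002]
contact_force: [-0.0, -0.1, 0.6]
width: 0.1
grasp_force: 0.0
```

Call:
move_arm --commands '[[[4, 0, 0], [0, 0, 0]], [[2, 0, 0], [0, 0, 0]], [[0, 0, 3], [0, 0, 0]], [[0, 0, 4], [0, 0, 0]], [[0, 0, 4], [0, 0, 0]]]'

```text
t: 13.6
position: [493.8, -171.7, 224.5]
eef_rot: [0.216, 0.976, -0.001, 0.0]
contact_force: [0.0, -0.5, -0.4]
width: 0.0
grasp_force: 0.0
```

Run:
```python
from h import *
plan([-40,0,215],np.pi);lid()
```

```text
box pos [-4.500e+01 -1.000e-01  2.215e+02] world tgt [ 498. -174.  218.] t 13.6 w 0.028153540395525332 F [ 0.  -0.5 -0.4]
turn [-0.002  0.001 -0.001] shift now axes [-0.5   0.01  0.65] shift target axes [-0.5   0.01  0.65]
lid angle 1.06 5663 7500
bar box x,z 91.23670524897373 179.7205977248877
```

Call:
move_arm --commands '[[[-2.5, 0, 0], [0, 0, 0]], [[-1.5, 0, 0], [0, 0, 0]], [[-1.5, 0, -0.2], [0, 0, 0]], [[-1.5, 0, -0.2], [0, 0, 0]], [[-1.5, 0, -0.2], [0, 0, 0]]]'

```text
t: 14.15
position: [571.0, -207.5, 232.1]
eef_rot: [0.216, 0.976, -0.001, -0.001]
contact_force: [-4.0, 1.6, 3.6]
width: 0.2
grasp_force: 2.0
```

Call:
move_arm --commands '[[[-1.5, 0, -0.2], [0, 0, 0]], [[-1.5, 0, -0.2], [0, 0, 0]], [[-1.5, 0, -0.2], [0, 0, 0]], [[-1.2, 0, 0], [0, 0, 0]], [[0, 0, 0], [0, 0, 0]]]'

```text
t: 14.65
position: [623.5, -232.1, 236.8]
eef_rot: [0.216, 0.976, -0.001, -0.001]
contact_force: [0.0, -0.6, 0.5]
width: 0.3
grasp_force: 0.0
```

Run:
```python
from h import *
plan([122,0,235],np.pi);lid()
```

```text
box pos [ 9.800e+01 -2.000e-01  2.338e+02] world tgt [ 645. -242.  238.] t 14.65 w 0.3184265151442873 F [ 0.  -0.6  0.5]
turn [-0.002 -0.001 -0.001] shift now axes [-2.4   0.02 -0.12] shift target axes [-2.4   0.02 -0.12]
lid angle 1.61 5037 6413
bar box x,z 149.8786315121519 168.1199623852097
```

Now 1.61; a bit more for margin (to about 1.75).

Call:
move_arm --commands '[[[-1.2, 0, 0], [0, 0, 0]], [[-1.2, 0, 0], [0, 0, 0]], [[-0.5, 0, 0], [0, 0, 0]], [[0, 0, 0], [0, 0, 0]], [[0, 0, 0], [0, 0, 0]]]'

```text
t: 15.2
position: [648.3, -243.6, 236.3]
eef_rot: [0.216, 0.976, -0.001, -0.002]
contact_force: [0.3, 1.3, 0.7]
width: 0.0
grasp_force: 0.0
```

Call:
move_arm --commands '[[[3, 0, 0], [0, 0, 0]], [[5, 0, 0], [0, 0, 0]], [[5, 0, 0], [0, 0, 0]], [[5, 0, 0], [0, 0, 0]], [[5, 0, 0], [0, 0, 0]]]'

```text
t: 15.7
position: [437.8, -145.7, 236.9]
eef_rot: [0.216, 0.976, -0.001, -0.001]
contact_force: [-0.3, 0.4, 0.3]
width: 0.2
grasp_force: 0.0
```

Run:
```python
from h import *
plan([55,0,100],np.pi);lid()
c=grab('top');w=c['color'][140:270,210:360,::-1]
s=grab('side')['color'][60:280,230:450,::-1]
cv2.imwrite('pics/in.png',np.hstack([cv2.resize(w,(460,400)),cv2.resize(s,(340,400))]))
```

```text
box pos [-1.067e+02 -1.000e-01  2.339e+02] world tgt [ 585. -214.  103.] t 15.7 w 0.19797141672594706 F [-0.3  0.4  0.3]
turn [-0.002 -0.002 -0.001] shift now axes [-16.2    0.05  13.35] shift target axes [-1.617e+01  1.000e-02  1.339e+01]
lid angle 1.75 4512 5669
bar box x,z 163.08258395253603 160.19973670621908
```

View pics/in.png

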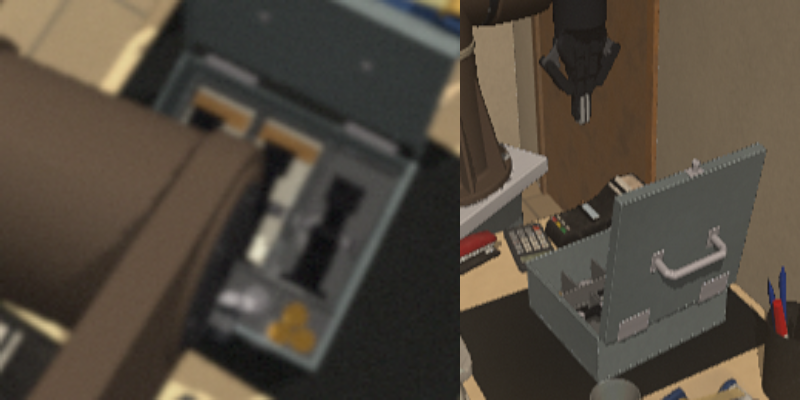

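The lid stands open at 1.75. In the top view the left and middle trays hold bundles (orange edges at (220,105) and (290,140)). The right tray, at y=-71.5, is bare, with its pad near (345,185). Next I'll check the pad's position by depth.

Run:
```python
from h import *
c=pickle.load(open('top.pkl','rb'));q=tobox(pts(c).reshape(-1,3));col=c['color'].reshape(-1,3).astype(int)
k=(abs(q[:,1]+71.5)<34)&(q[:,0]>-45)&(q[:,0]<97)&(q[:,2]>45)&(q[:,2]<85)&(col.max(1)<70)
p=q[k];print(len(p))
h=p[(p[:,0]>20)];print('pad',np.percentile(h,[3,50,97],axis=0).round(1))
X=world([48,-71.5,63]);print('expected px',proj(c,X))
K=np.array(c['intrinsics']);m=((np.array(c['color']).max(2)<70));n,lab,st,ce=cv2.connectedComponentsWithStats(m[180:220,300:345].astype(np.uint8));print(st,ce+[300,180])
plan([48,-71.5,120],np.pi)
```

```text
191
pad [[ 24.2 -97.2  46.3]
 [ 47.2 -71.4  60.4]
 [ 96.6 -47.7  68.1]]
expected px [322.31735959 202.68766567]
[[  0   0  45  40 922]
 [  4   0  41  18 372]
 [  0   7   6  11  44]
 [  6  13  11  16  42]
 [ 10  16  20  24 269]
 [ 34  18  11  22 133]
 [  2  33   4   5  13]
 [ 25  38   1   2   2]
 [ 27  38   2   2   3]] [[318.87744035 200.47180043]
 [329.1155914  186.61827957]
 [301.81818182 191.45454545]
 [311.28571429 200.07142857]
 [319.43122677 208.        ]
 [340.63157895 211.84210526]
 [303.61538462 215.15384615]
 [325.         218.5       ]
 [327.33333333 218.33333333]]
box pos [-1.075e+02 -1.000e-01  2.343e+02] world tgt [ 548. -276.  123.] t 15.85 w 0.03632621053959517 F [ 1.  -0.4 -0.2]
turn [-0.002 -0.003 -0.   ] shift now axes [-15.58  -7.11  11.4 ] shift target axes [-15.55  -7.14  11.43]
```

The pad is where expected, around x 48, y -71.5. I'll move above it and press down.

Call:
move_arm --commands '[[[-4, -1.8, 0], [0, 0, 0]], [[-4, -1.8, 0], [0, 0, 0]], [[-4, -1.8, 0], [0, 0, 0]], [[-3.9, -1.75, 0], [0, 0, 0]], [[0, 0, 4], [0, 0, 0]]]'

```text
t: 16.35
position: [561.2, -285.0, 200.6]
eef_rot: [0.217, 0.976, -0.003, 0.005]
contact_force: [1.3, -0.8, -0.7]
width: 0.4
grasp_force: 0.0
```

Call:
move_arm --commands '[[[0, 0, 4], [0, 0, 0]], [[0, 0, 4], [0, 0, 0]], [[0, 0, 3], [0, 0, 0]], [[0, 0, 0], [0, 0, 0]], [[0, 0, 0], [0, 0, 0]]]'

```text
t: 16.85
position: [554.1, -279.2, 86.9]
eef_rot: [0.216, 0.976, -0.001, -0.002]
contact_force: [0.3, -0.6, 0.3]
width: 0.3
grasp_force: 0.0
```

Run:
```python
from h import *
plan([51,-71.5,48],np.pi);lid()
```

```text
box pos [ 55.  -72.1  83.9] world tgt [ 551. -277.   51.] t 16.85 w 0.2529011895702134 F [ 0.3 -0.6  0.3]
turn [-0.002 -0.003 -0.001] shift now axes [0.39 0.07 3.59] shift target axes [0.4  0.06 3.59]
lid angle 1.75 4519 6693
bar box x,z 163.08258395253603 160.19973670621908
```

Call:
move_arm --commands '[[[0.3, 0, 0.8], [0, 0, 0]], [[0, 0, 0.6], [0, 0, 0]], [[0, 0, 0.5], [0, 0, 0]], [[0, 0, 0.3], [0, 0, 0]], [[0, 0, 0], [0, 0, 0]]]'

```text
t: 17.4
position: [551.1, -277.8, 64.6]
eef_rot: [0.216, 0.976, -0.001, -0.001]
contact_force: [1.2, -1.5, 3.2]
width: -0.3
grasp_force: 1.6
```

Call:
move_arm --commands '[[[0, 0, 0.4], [0, 0, 0]], [[0, 0, 0.4], [0, 0, 0]], [[0, 0, 0.4], [0, 0, 0]], [[0, 0, 0], [0, 0, 0]], [[0, 0, 0], [0, 0, 0]]]'

```text
t: 17.9
position: [551.1, -277.8, 52.7]
eef_rot: [0.216, 0.976, -0.001, -0.001]
contact_force: [3.4, -0.6, 6.2]
width: 0.1
grasp_force: 2.6
```

Run:
```python
from h import *
plan([51,-71.5,48],np.pi);lid();print([bot.get_obs()['contact_force'].round(1)])
s=grab('side');w=grab('wrist')
cv2.imwrite('pics/fin.png',np.hstack([cv2.resize(w['color'][...,::-1],(480,300)),cv2.resize(s['color'][60:280,230:450,::-1],(300,300))]))
```

```text
box pos [ 51.7 -72.2  49.7] world tgt [ 551. -277.   51.] t 17.9 w 0.05411379368065142 F [ 3.4 -0.6  6.2]
turn [-0.002 -0.002 -0.001] shift now axes [0.07 0.07 0.17] shift target axes [0.07 0.07 0.17]
lid angle 1.75 4521 6758
bar box x,z 163.08258395253603 160.19973670621908
[array([ 2.8, -1.2,  5.3])]
```

View pics/fin.png

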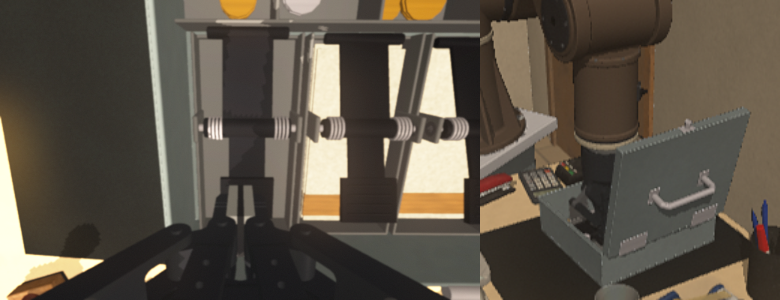

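The wrist view shows the fingers on the rear pad of the bare tray's clip at (245,190). The jaw bar is at (247,32), and the neighbouring clips rest on their notes. The push is about 6 N. I'll check the jaw height by depth before handing in.

Run:
```python
from h import *
c=pickle.load(open('wrist.pkl','rb'));q=tobox(pts(c).reshape(-1,3)).reshape(400,640,3)
for n,(u,v) in dict(jaw=(330,43),mid=(485,53)).items(): print(n,np.median(q[v-4:v+5,u-20:u+21].reshape(-1,3),0).round(1))
for x in (335,):
    for v in range(30,75,5): print(v,q[v,x].round(1))
```

```text
jaw [-43.6 -67.5  29.3]
mid [-40.3   3.1  21.8]
30 [-47.6 -65.7  35.8]
35 [-47.3 -65.3  25.4]
40 [-44.9 -65.4  28.1]
45 [-42.7 -65.4  29.9]
50 [-40.9 -65.3  27.9]
55 [-38.8 -65.3  28.6]
60 [-36.7 -65.3  29.4]
65 [-34.7 -65.3  29.2]
70 [-32.6 -65.3  30.2]
```

The jaw has risen about 17 mm. I'll press 2 mm more to centre it in the window.

Call:
move_arm --commands '[[[0, 0, 0.2], [0, 0, 0]], [[0, 0, 0], [0, 0, 0]], [[0, 0, 0], [0, 0, 0]], [[0, 0, 0], [0, 0, 0]]]'

```text
t: 18.45
position: [551.5, -278.0, 51.0]
eef_rot: [0.216, 0.976, -0.001, -0.001]
contact_force: [3.9, -1.7, 6.1]
width: -0.0
grasp_force: 3.5
```

Run:
```python
from h import *
o=bot.get_obs();print(tobox(o['position']),o['contact_force']);lid();print(bot.sign_off())
```

```text
[ 52.09873648 -72.16933806  48.03042516] [ 3.88013868 -1.71093931  6.11633766]
lid angle 1.75 4557 6765
bar box x,z 163.08258395253603 160.19973670621908
the job is handed in; nothing more can be done
None
```

I handed the job in at 18.5 s, with no verdict shown: the latch is on its stop, the lid is open at about 1.75 rad, and the fingers hold the empty right-hand tray's pad at about 6 N, with its jaw about 20 mm up (estimated from pad travel).

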